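# Latch the brick cabinet's sliding doors

### The arm

A 7-joint arm with a two-finger parallel gripper is mounted at the origin on the work surface. World frame = base frame: x ahead of the robot, y to its left, z up, the work surface at z = 0. Lengths are in mm, angles in degrees, forces in N, time in s.
With the tool pointing down it reaches from about 425 to 975 mm from the base axis. Payload 16.7 kg.
Tool frame: the origin (TCP) lies at the very end of the fingers, on their centre line; the grasp point (between the pads) lies 19 mm behind it (ctrl.pinch_z is the distance from the TCP to the grasp point, in mm); z points along the fingers, y is the line along which they close (so a half turn about z gives the same grasp; the last joint's range is limited). The gripper opens to 85 mm and grips with 20 to 120 N. Pads are 22 mm wide; open, the fingers measure 114 mm over their backs; the gripper's body (76 mm by 85 mm) begins 54 mm behind the grasp point. The pads swing forward as they close: fully open they stand 13 mm farther back than shut.
Start: joints at [-83.795, 24.414, 4.234, 92.017, -1.954, 63.644, -3.845], TCP at [172.101, 652.654, 231.302] pointing down, gripper open.
Joint ranges: [-163.25, 163.25], [-28.42, 122.38], [-70.27, 78.77], [12.13, 141.07], [-58.53, 238.53], [9.26, 117.41], [-156.51, 156.51]. Speed limits (degrees/s): [108.29, 108.29, 136.94, 136.94, 172.46, 172.46, 172.46].

### API

Orientations are given as a 3x3 rotation matrix whose columns are the frame's x, y, z axes.
In Python, from rig import sense, eyes, ticket, ctrl gives the robot as it stands.
- The arm moves only by the shell command python3 -m creep 'ROWS' [FORCE]. ROWS is JSON, a list of rows, each an object with "translation": the shift along the tool's x, y, z as a fraction of full scale, a list of three; "roll": the turn about the tool's z as a fraction of full scale; "claw": the closure, from -1 (fully open) to 1 (shut), so that 0 is half open. In form: [{"translation": [tx, ty, tz], "roll": roll, "claw": claw}, ...]. A call has 1 to 5 rows; each row is the pose to reach, as a shift and turn from the pose commanded when the call began, along the tool's axes at that moment, turning the shorter way round; what a row does not reach only later rows make up. Full scale, the value 1, is 0.3 m for a shift and 180 degrees for a turn. A row lasts 1/8 s, in which the tool goes at most 62.5 mm and 10.7 degrees, less where a joint would pass 70% of its speed; a pose out of reach is approached as far as the arm can. A call with a number of a shift or a turn outside -1 to 1 is refused whole. A call with a gripper value outside its range is refused whole. The fingers move at their own pace and stop on an object; FORCE is the grip in N (left out, the last holds). Time passes only in rows, so rows that repeat a pose let the fingers close. It gives the time, the measured TCP pose, the force, the opening and the grip force at its end, in the units of the state.
- sense(): the state, without advancing time (a new reading comes with each control period).
- eyes.capture(name): name is "side" or "top"; returns the picture (480x640x3 uint8, red, green, blue); there is no depth.
- eyes.calibration(name): a dict with "fx", "fy", "cx", "cy" (pixels), "k1" (the pictures are not rectified: a ray, as slopes to the right and down, at radius r is drawn at 1 + k1 r^2 times it, then the intrinsics apply), "rvec" (rotation vector, rad) and "tvec" (3), from world to camera coordinates, as OpenCV has them. Camera axes: x right, y down, z forward; pixel columns grow to the right and rows downward; lengths in mm; the calibration is good to about 2 mm. A picture is of the moment at which its call begins. calibration takes no time and is no camera call.
- ticket.finish_job(): hands the job in; it is judged then, once.
The state is a dict: "time": time; "joint_pos": joint angles; "qd": joint speeds; "joint_torque": joint torques, N m; "position": TCP position; "orientation": TCP orientation; "wrist_force": force on the tool from outside, world axes, zero at the start; "moment": the same for the moment, N m; "width": finger opening in mm; "grip_force": force on a finger pad.
Only numpy, scipy, OpenCV 4.12 (cv2) and the standard library are available. Lean on these libraries where they do the work, as an engineer would, in place of code of your own. Each camera call takes 0.05 s, during which the arm holds its last target. There are 200 camera calls.

### The job

Close the draw latch on top of the clear cabinet: first tip the wire loop with the red end bar forward so that the bar lies down behind the yellow keeper hook, then push the lever over and down, away from the hook, until it snaps flat and pulls the doors together. Leave the white wagon standing where it is, and let go of everything.

Things in the scene. Friction and masses are not known exactly. Their poses are not given: they have to be found in the camera images.
- cabinet: Clear plastic cabinet fixed in the tray, lying on its back, sliding doors on top: 180 (x) by 270 (y) mm, door tops 70 mm up. Origin: centre of underside; z up. The latch lies along its y axis at x = 0. Keeper: yellow hook on the +y door, 24 mm wide, y 18 to 30 mm, top 85 mm up, mouth to +y; it slides 5 mm to -y against a springy seal. Lever axis: along x through (0, -35, 84) mm.
- loop_end (a point): Centre of the red bar (8 mm thick, 48 mm long, along cabinet x) ending the latch loop: two 4 mm wires, 40 mm apart inside, 80 mm long, swinging freely on the lever 20 mm from its axis. Starts leaning to -y on a stop, 0.6 rad beyond the lever. Tipped to +y past upright it falls by its weight; with the lever upright the bar lands behind the hook at y 37 to 44 mm, 76 mm up.
- lever (a joint): Latch lever, steel, 20 mm wide, 6 mm thick, black tip 26 by 7 mm ending 60 mm from its axis. Angle in rad: 0 = upright, grows as it swings to the cabinet's -y, away from the hook. Starts within 0.17 of 0, stays where left. Swung over, it draws the bar 11 to 18 mm into the hook's mouth (about 2 N at the tip), passes dead centre at about 1.44 and snaps to its stop at 1.71, shut, nearly flat.
- wagon: White plastic toy train wagon with black wheels, about 40 by 100 by 42 mm, loose on the tray beside the cabinet. Origin: centre of its underside. A bystander, to be left alone.

How it is judged:
By the outcome, as a careful person would: the job done as asked, in the order asked, and still so for the second after the job is handed in, with the robot touching nothing.
It also fails if it takes over 40 s, if anything falls off the work surface, if the arm or the gripper's body presses on something with over 40 N, if the wrist force passes 120 N, or if a joint passes its speed limit or range.

## Working session

There is one attempt and no reset: what is moved stays moved. The work goes in short steps, Python scripts to look and compute and a shell command to move; the robot and the scene stay as the last step left them, time stands still between calls to the robot, and variables do not carry over. Pictures are saved under pics/ and viewed, at most 10 in all, crops included, and the job is handed in when it is done.

```bash
mkdir -p pics; ls; python3 - <<'E'
from rig import sense, eyes, ticket, ctrl
import cv2, numpy as np
for n in("top","side"):
    im=eyes.capture(n); cv2.imwrite(f"pics/{n}0.png",im[:,:,::-1]); print(n,eyes.calibration(n))
s=sense(); print(s)
E
```

```text
pics
top {'fx': 586.858216131413, 'fy': 586.858216131413, 'cx': 319.5347407406018, 'cy': 239.64307999887376, 'k1': -0.18222699560090386, 'rvec': array([ 2.10991347, -2.17044834,  0.14707689]), 'tvec': array([ -5.08118562, 561.71961569, 958.68203289])}
side {'fx': 612.580431571306, 'fy': 612.580431571306, 'cx': 314.30765542575085, 'cy': 241.21402555678657, 'k1': -0.1861667771559207, 'rvec': array([ 2.14209537, -0.74054166,  0.38060722]), 'tvec': array([-430.58460552,  314.14051835,  735.0858004 ])}
{'time': 0.1, 'joint_pos': array([-83.7941028 ,  24.44683979,   4.23291228,  92.0486369 ,
        -1.95333007,  63.64318463,  -3.84394095]), 'qd': array([ 0.00769315, -0.01950254, -0.10880712, -0.09863763, -0.01214846,
       -0.08192186, -0.02737717]), 'joint_torque': array([ 8.48594267e-03, -9.51529312e+01,  3.77108261e+00, -4.64396524e+01,
        1.94441836e-02,  6.56970820e-03, -7.60278044e-05]), 'position': array([172.05204983, 652.32418623, 230.67190547]), 'orientation': array([[-9.66939426e-01,  2.55006091e-01, -1.98269560e-04],
       [ 2.55006149e-01,  9.66938756e-01, -1.14307996e-03],
       [-9.97778313e-05, -1.15584904e-03, -9.99999327e-01]]), 'wrist_force': array([-0.14987374, -0.39796673, -1.22890091]), 'moment': array([ 0.00863737, -0.04162224,  0.01056767]), 'grip_force': 0.0, 'width': 85.59287404463194}
```

View pics/top0.png

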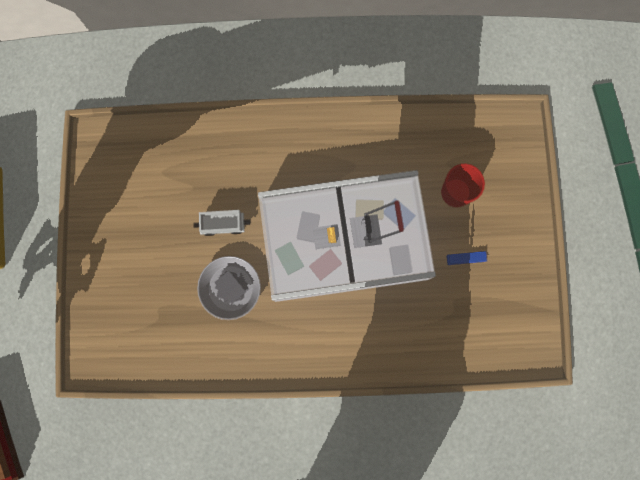

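View pics/side0.png

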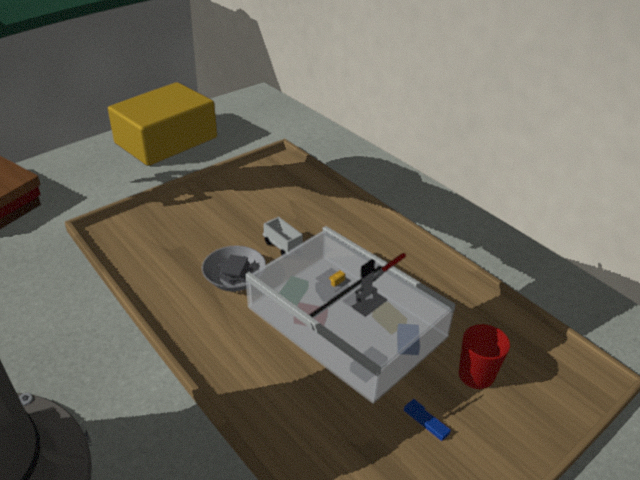

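The top view shows the yellow hook at about (333,234), the black lever tip at (368,228), and the red bar from (399,202) to (402,230). The wagon is at (221,222). In the side view the bar is at about (395,262), the lever tip at (368,267), and the hook at (338,279).

```bash
cat > h.py <<'E'
import cv2, numpy as np
from scipy.spatial.transform import Rotation as R
from rig import sense, eyes, ticket, ctrl
def cam(n):
    c=eyes.calibration(n); Rm=cv2.Rodrigues(np.array(c["rvec"]))[0]; t=np.array(c["tvec"]); return c,Rm,t
def ray(n,u,v):
    c,Rm,t=cam(n); d=np.array([(u-c["cx"])/c["fx"],(v-c["cy"])/c["fy"]]); s=d.copy()
    for _ in range(20): s=d/(1+c["k1"]*(s@s))
    return -Rm.T@t, Rm.T@np.array([*s,1.])
def onplane(n,u,v,z):
    o,d=ray(n,u,v); return o+d*(z-o[2])/d[2]
def tri(a,b):
    o1,d1=ray("top",*a); o2,d2=ray("side",*b)
    k=np.linalg.lstsq(np.c_[d1,-d2],o2-o1,rcond=None)[0]
    p,q=o1+k[0]*d1,o2+k[1]*d2; return (p+q)/2,np.linalg.norm(p-q)
def proj(n,p):
    c,Rm,t=cam(n); q=Rm@np.array(p)+t; s=q[:2]/q[2]; s=s*(1+c["k1"]*(s@s)); return s*c["fx"]+[c["cx"],c["cy"]]
E
python3 - <<'E'
from h import *
T=cv2.imread("pics/top0.png");S=cv2.imread("pics/side0.png")
def blobs(im,lo,hi,roi):
    x0,y0,x1,y1=roi; h=cv2.cvtColor(im,cv2.COLOR_BGR2HSV)[y0:y1,x0:x1]
    m=cv2.inRange(h,lo,hi); n,_,st,ce=cv2.connectedComponentsWithStats(m)
    for i in range(1,n):
        if st[i,4]>12: print(st[i]+[x0,y0,0,0,0],(ce[i]+[x0,y0]).round(1))
for nm,im,roi in(("top",T,(320,190,420,250)),("side",S,(300,230,420,320))):
    print(nm,"yellow");blobs(im,(15,130,100),(32,255,255),roi)
    print("red lo");blobs(im,(0,120,40),(8,255,255),roi);print("red hi");blobs(im,(172,120,40),(180,255,255),roi)
    print("black");blobs(im,(0,0,0),(180,255,45),roi)
for uv in((260,192),(416,173),(434,276),(273,299)): print(uv,onplane("top",*uv,70).round(1))
print(proj("top",[172,652,231]))
a=cv2.resize(T[165:305,250:450],None,fx=4,fy=4,interpolation=2);cv2.imwrite("pics/tc.png",a)
a=cv2.resize(S[220:360,270:470],None,fx=4,fy=4,interpolation=2);cv2.imwrite("pics/sc.png",a)
E
```

```text
top yellow
[327 227   9  16 101] [331.2 234.7]
red lo
[395 202   8  29  76] [398.6 215.6]
red hi
black
side yellow
[329 271  16  15 107] [335.7 277. ]
red lo
[382 253  24  18  92] [394.2 261. ]
red hi
black
[361 260  21  18 183] [368.6 268.7]
[311 280  51  37 176] [335.4 298.1]
[357 298   4   4  14] [358.7 299.4]
(260, 192) [641.   76.7  70. ]
(416, 173) [ 666.3 -187.5   70. ]
(434, 276) [ 491.  -208.1   70. ]
(273, 299) [461.2  57.6  70. ]
[-98.87621332 476.87444732]
```

View pics/tc.png

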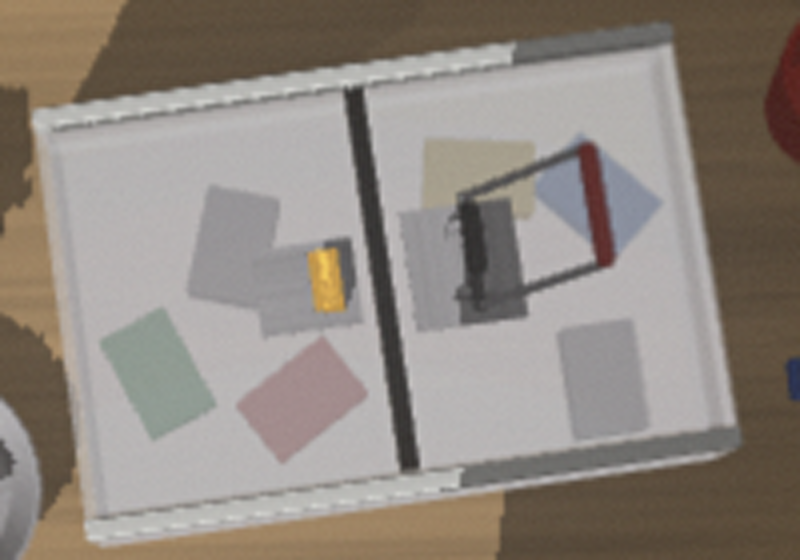

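View pics/sc.png

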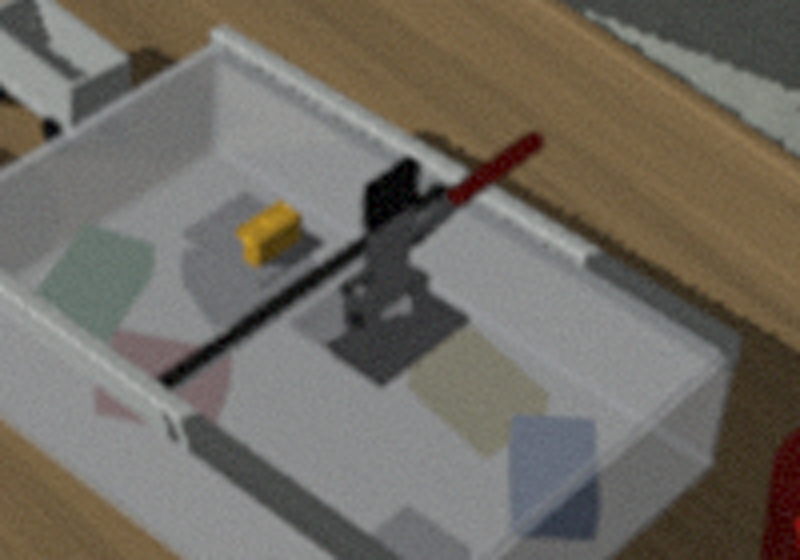

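Enlarged, the top view shows the bar ends at about (396.2,201) and (401.5,231), with the lever tip near (369,226). In the side view the bar ends are at (405,254) and (383,270), with the tip at (368,268). The wagon is beyond the +y end.

```bash
python3 - <<'E'
from h import *
c=np.array([onplane("top",*uv,70)[:2] for uv in((258.5,192.5),(418.3,171.5),(435,275),(272.5,300.5))])
print(c.round(1)); C=c.mean(0); 
u=(c[0]+c[3]-c[1]-c[2]); yaw=np.arctan2(u[1],u[0]); ey=u/np.linalg.norm(u); ex=np.array([ey[1],-ey[0]])
print("C",C,"ey",ey,"ex",ex,"yawcab",np.degrees(np.arctan2(ex[1],ex[0])), [np.linalg.norm(c[0]-c[1]),np.linalg.norm(c[0]-c[3])])
P={"barA":((396.2,201),(405,254.2)),"barB":((401.5,231.2),(383,270)),"bar":((398.6,215.8),(394.2,261.5)),"tip":((368.7,225.5),(368,268)),"hook":((331.4,234.7),(337.5,278))}
for k,(a,b) in P.items():
    p,e=tri(a,b); d=p[:2]-C; print(k,p.round(1),"err",round(e,1),"cab",(d@ex).round(1),(d@ey).round(1),p[2].round(1))
E
```

```text
[[ 640.2   79.2]
 [ 668.8 -191.6]
 [ 492.6 -209.9]
 [ 458.7   58.5]]
C [565.09961373 -65.93382057] ey [-0.11515693  0.99334731] ex [0.99334731 0.11515693] yawcab 6.612676337490426 [np.float64(272.3208677913021), np.float64(182.6871768957748)]
barA [ 596.1 -137.8  178. ] err 0.8 cab 22.6 -75.0 178.0
barB [ 550.1 -143.2  177.5] err 0.3 cab -23.8 -75.0 177.5
bar [ 573.4 -140.1  178.1] err 0.3 cab -0.3 -74.6 178.1
tip [566.7 -98.2 141.4] err 1.0 cab -2.1 -32.3 141.4
hook [562.4 -40.8  84.3] err 0.4 cab 0.2 25.3 84.3
```

```bash
cat >> h.py <<'E'
C=np.array([565.1,-65.9]); ey=np.array([-.1152,.9933]); ex=np.array([.9933,.1152])
def want(x,y,z):
    s=sense(); p=np.array([*(C+x*ex+y*ey),z]); Rm=s["orientation"]; d=p-s["position"]
    q=s["position"][:2]-C
    ty=Rm[:2,1]; a=np.degrees(np.arctan2(ey[1],ey[0])-np.arctan2(ty[1],ty[0]))
    print("t",round(s["time"],2),"cab now",(q@ex).round(1),(q@ey).round(1),s["position"][2].round(1),"F",s["wrist_force"].round(1),"w",round(s["width"],1),"\nshift/300",(Rm.T@d/300).round(4),"rollfrac",round(-a/180,4))
E
python3 -m creep '[{"translation":[-0.93,-0.55,-0.1],"roll":-0.119,"claw":1},{"translation":[-0.93,-0.55,-0.1],"roll":-0.119,"claw":1},{"translation":[-0.93,-0.55,-0.1],"roll":-0.119,"claw":1},{"translation":[-0.93,-0.55,-0.1],"roll":-0.119,"claw":1},{"translation":[-0.93,-0.55,-0.1],"roll":-0.119,"claw":1}]' 40
python3 -c "
from h import *
want(0,180,261)"
```

```text
time: 0.72
position: [391.4, 429.8, 260.1]
orientation: [[-0.993, -0.116, -0.0], [-0.116, 0.993, -0.0], [0.0, -0.0, -1.0]]
wrist_force: [1.1, 0.1, -0.2]
width: 0.1
grip_force: 0.0
t 0.72 cab now -115.4 512.4 260.1 F [ 1.1  0.1 -0.2] w 0.1 
shift/300 [-0.3841 -1.1081 -0.0029] rollfrac 0.0002
```

```bash
python3 -m creep '[{"translation":[-0.384,-1,0],"roll":0,"claw":1},{"translation":[-0.384,-1,0],"roll":0,"claw":1},{"translation":[-0.384,-1,0],"roll":0,"claw":1},{"translation":[-0.384,-1,0],"roll":0,"claw":1},{"translation":[-0.384,-1,0],"roll":0,"claw":1}]' | head -2
python3 -m creep '[{"translation":[0,-1,0],"roll":0,"claw":1},{"translation":[0,-1,0],"roll":0,"claw":1},{"translation":[0,-1,0],"roll":0,"claw":1},{"translation":[0,-1,0],"roll":0,"claw":1},{"translation":[0,-1,0],"roll":0,"claw":1}]' | head -2
python3 -c "
from h import *
want(0,-110,230)"
```

```text
time: 1.35
position: [535.9, 152.8, 260.1]
time: 1.98
position: [569.8, -145.9, 260.0]
t 1.98 cab now -4.6 -80.0 260.0 F [0.7 0.8 0.6] w 0.3 
shift/300 [-0.0153 -0.1001  0.1002] rollfrac -0.0002
```

```bash
python3 -m creep '[{"translation":[-0.015,-0.12,0],"roll":0,"claw":1},{"translation":[-0.015,-0.12,0.1],"roll":0,"claw":1},{"translation":[-0.015,-0.12,0.31],"roll":0,"claw":1},{"translation":[-0.015,-0.12,0.31],"roll":0,"claw":1},{"translation":[-0.015,-0.12,0.31],"roll":0,"claw":1}]' | head -2
python3 - <<'E'
from h import *
want(0,-60,167)
a=eyes.capture("side")[180:330,270:470];b=eyes.capture("top")[150:300,300:500]
cv2.imwrite("pics/p1.png",cv2.resize(np.hstack([a,b])[:,:,::-1],None,fx=2,fy=2))
E
```

```text
time: 2.6
position: [579.4, -178.8, 168.8]
t 2.6 cab now 1.2 -113.8 168.8 F [-0.   0.   1.3] w -0.2 
shift/300 [0.0039 0.1793 0.0058] rollfrac 0.0001
```

View pics/p1.png

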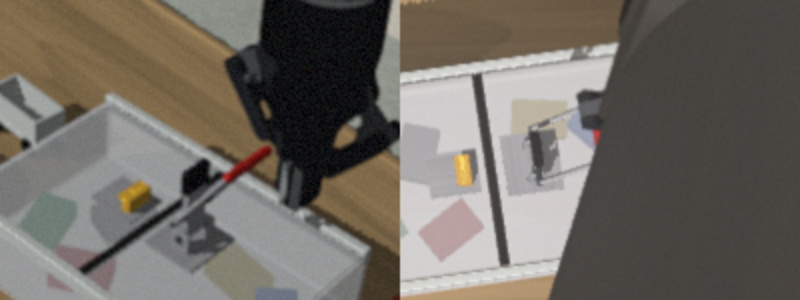

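The fingers are shut and standing behind (-y of) the red bar. In the side half the bar is at about (250,165) and the fingertip at (300,195), and the bar is level with the pads. I'll push it forward gently.

```bash
python3 -m creep '[{"translation":[0.004,0.04,0],"roll":0,"claw":1},{"translation":[0.004,0.08,0],"roll":0,"claw":1},{"translation":[0.004,0.12,0],"roll":0,"claw":1},{"translation":[0.004,0.16,0],"roll":0,"claw":1},{"translation":[0.004,0.2,0],"roll":0,"claw":1}]' | grep -v ori
python3 -m creep '[{"translation":[0,0.04,0],"roll":0,"claw":1},{"translation":[0,0.08,0],"roll":0,"claw":1},{"translation":[0,0.12,0],"roll":0,"claw":1},{"translation":[0,0.16,0],"roll":0,"claw":1},{"translation":[0,0.16,0],"roll":0,"claw":1}]' | grep -v ori
python3 - <<'E'
from h import *
want(0,-60,167)
a=eyes.capture("side")[180:330,270:470];b=eyes.capture("top")[150:300,300:500]
cv2.imwrite("pics/p2.png",cv2.resize(np.hstack([a,b])[:,:,::-1],None,fx=2,fy=2))
E
```

```text
time: 3.32
position: [570.5, -118.0, 167.1]
wrist_force: [-0.2, -0.7, -0.7]
width: 0.2
grip_force: 0.0
time: 3.95
position: [565.0, -70.2, 167.0]
wrist_force: [0.7, -0.2, -0.4]
width: -0.3
grip_force: 0.0
t 3.95 cab now -0.6 -4.3 167.0 F [ 0.7 -0.2 -0.4] w -0.3 
shift/300 [-1.600e-03 -1.858e-01  1.000e-04] rollfrac 0.0006
```

View pics/p2.png

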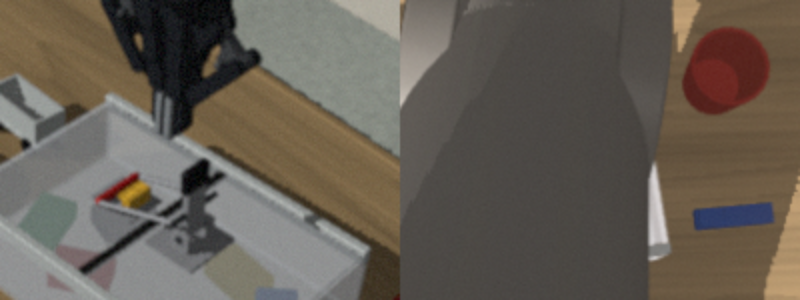

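The bar has landed at about (117,187) in the side half, just behind the yellow hook at (133,195), and the lever is still upright at (195,178). Next I'll lower the fingers on the hook side of the lever and swing it over.

```bash
python3 -m creep '[{"translation":[0,0,0.124],"roll":0,"claw":1},{"translation":[0,-0.057,0.124],"roll":0,"claw":1},{"translation":[0,-0.103,0.127],"roll":0,"claw":1},{"translation":[0,-0.125,0.133],"roll":0,"claw":1},{"translation":[0,-0.146,0.143],"roll":0,"claw":1}]' | grep -v ori
python3 - <<'E'
from h import *
want(0,-64.4,108)
a=eyes.capture("side")[180:330,270:470];b=eyes.capture("top")[150:300,300:500]
cv2.imwrite("pics/p3.png",cv2.resize(np.hstack([a,b])[:,:,::-1],None,fx=2,fy=2))
E
```

```text
time: 4.68
position: [570.6, -115.5, 124.9]
wrist_force: [0.2, 2.5, 1.3]
width: 0.2
grip_force: 1.2
t 4.67 cab now -0.3 -49.9 124.9 F [0.2 2.5 1.3] w 0.2 
shift/300 [-0.0008 -0.0483  0.0562] rollfrac 0.0
```

View pics/p3.png

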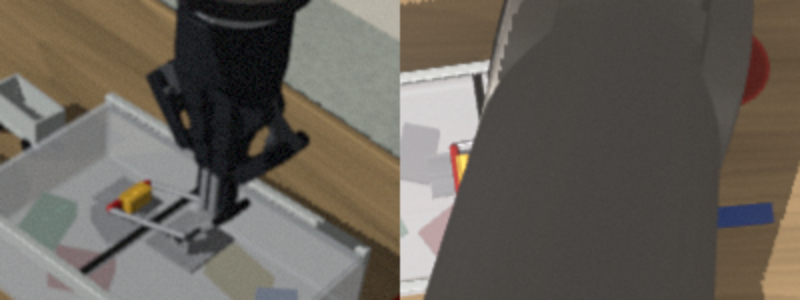

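The lever is leaning over under the fingertip at about (235,210), and the bar is drawn into the hook at (115,205) to (148,183). I'll continue along the arc.

```bash
python3 -m creep '[{"translation":[0,-0.02,0.023],"roll":0,"claw":1},{"translation":[0,-0.04,0.05],"roll":0,"claw":1},{"translation":[0,-0.057,0.076],"roll":0,"claw":1},{"translation":[0,-0.067,0.1],"roll":0,"claw":1},{"translation":[0,-0.077,0.123],"roll":0,"claw":1}]' | grep -v ori
python3 - <<'E'
from h import *
want(0,-76,84)
E
```

```text
time: 5.4
position: [572.9, -136.7, 87.9]
wrist_force: [-29.5, 23.9, 95.1]
width: 0.1
grip_force: 44.5
t 5.4 cab now -0.4 -71.2 87.9 F [-29.5  23.9  95.1] w 0.1 
shift/300 [-0.0013 -0.016   0.0131] rollfrac 0.0003
```

Contact force is high, so I'll back off straight up and look.

```bash
python3 -m creep '[{"translation":[0,0,-0.03],"roll":0,"claw":1},{"translation":[0,0,-0.2],"roll":0,"claw":1},{"translation":[0,0.2,-0.5],"roll":0,"claw":1},{"translation":[0,0.2,-0.5],"roll":0,"claw":1},{"translation":[0,0.2,-0.5],"roll":0,"claw":1}]' | grep -v ori
python3 - <<'E'
from h import *
want(0,-76,84)
a=eyes.capture("side")[210:330,300:460]
cv2.imwrite("pics/p4.png",cv2.resize(a[:,:,::-1],None,fx=5,fy=5,interpolation=2))
E
```

```text
time: 6.02
position: [567.2, -76.4, 239.7]
wrist_force: [-0.3, -0.3, -0.6]
width: 0.3
grip_force: 0.0
t 6.03 cab now 0.9 -10.7 239.7 F [-0.3 -0.3 -0.6] w 0.3 
shift/300 [ 0.0061 -0.218   0.519 ] rollfrac 0.0011
```

View pics/p4.png

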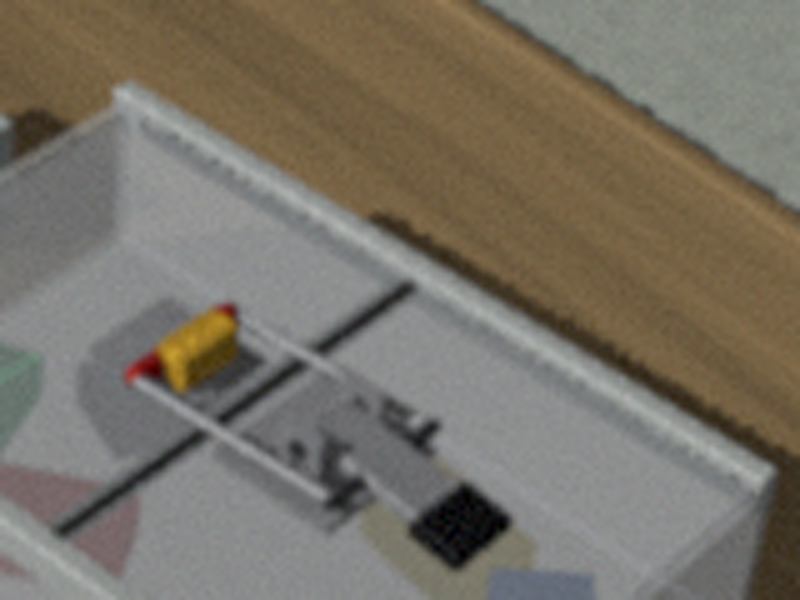

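The lever now lies back, with its black tip at about (392,315) in full-picture pixels, and the bar is held inside the yellow hook. I'll check its angle numerically and look at both views from clear of the arm.

```bash
python3 -m creep '[{"translation":[0,0.2,-0.1],"roll":0,"claw":1},{"translation":[0,0.4,-0.1],"roll":0,"claw":1},{"translation":[0,0.6,-0.1],"roll":0,"claw":1},{"translation":[0,0.8,-0.1],"roll":0,"claw":1},{"translation":[0,1,-0.1],"roll":0,"claw":1}]' | grep -v ori
python3 - <<'E'
from h import *
S=eyes.capture("side")[:,:,::-1];T=eyes.capture("top")[:,:,::-1]
h=cv2.cvtColor(np.ascontiguousarray(S),cv2.COLOR_BGR2HSV)[295:335,375:415]
m=cv2.inRange(h,(0,0,0),(180,255,50)); n,_,st,ce=cv2.connectedComponentsWithStats(m)
for i in range(1,n):
    if st[i,4]>20: print("side black",st[i],ce[i]+[375,295])
for th in(1.3,1.44,1.6,1.71):
    p=[-35-56.5*np.sin(th)+3.5*np.cos(th),84+56.5*np.cos(th)+3.5*np.sin(th)]
    P=[*(C+p[0]*ey),p[1]]; print(th,proj("side",P).round(1),proj("top",P).round(1))
a=cv2.resize(S[220:340,300:460],None,fx=2.5,fy=2.5);b=cv2.resize(T[165:285,280:440],None,fx=2.5,fy=2.5)
cv2.imwrite("pics/p5.png",np.hstack([a,b])); 
T0=cv2.imread("pics/top0.png"); print("wagon diff",np.abs(T0[205:240,190:255].astype(int)-T[205:240,190:255]).mean())
E
```

```text
time: 6.7
position: [530.7, 220.6, 265.8]
wrist_force: [1.5, 0.5, 0.0]
width: -0.0
grip_force: 0.0
side black [  7  12  20  17 185] [391.32972973 314.88648649]
1.3 [396.5 306.7] [401.4 223.1]
1.44 [397.  311.2] [402.  223.8]
1.6 [396.9 316. ] [402.  224.6]
1.71 [396.4 319. ] [401.4 225.3]
wagon diff 1.3236630036630037
```

View pics/p5.png

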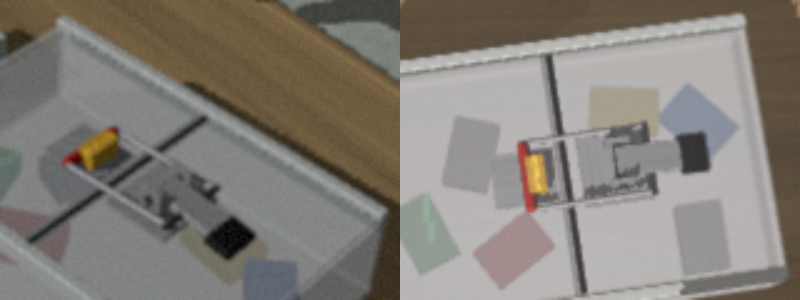

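```bash
python3 - <<'E'
from h import *
T=np.ascontiguousarray(eyes.capture("top")[:,:,::-1]);S=np.ascontiguousarray(eyes.capture("side")[:,:,::-1])
def cen(im,x0,y0,x1,y1):
    m=cv2.inRange(cv2.cvtColor(im,cv2.COLOR_BGR2HSV)[y0:y1,x0:x1],(0,0,0),(180,255,62)); n,_,st,ce=cv2.connectedComponentsWithStats(m)
    i=1+np.argmax(st[1:,4]); print(st[i]+[x0,y0,0,0,0]); return ce[i]+[x0,y0]
a=cen(T,386,212,412,240); b=cen(S,378,300,412,332)
def show(k,a,b):
    p,e=tri(a,b); d=p[:2]-C; print(k,a,b,"cab",(d@ex).round(1),(d@ey).round(1),p[2].round(1),"err",round(e,1))
show("tip",a,b)
# bar ends and hook
def hs(im,lo,hi,x0,y0,x1,y1):
    m=cv2.inRange(cv2.cvtColor(im,cv2.COLOR_BGR2HSV)[y0:y1,x0:x1],lo,hi); ys,xs=np.nonzero(m); return np.array([xs.mean()+x0,ys.mean()+y0])
Y=((15,130,100),(32,255,255))
show("hook",hs(T,*Y,320,215,345,255),hs(S,*Y,320,265,360,300))
Rd=((0,120,40),(9,255,255))
rt=hs(T,*Rd,320,215,345,255); print("bar top view, z=76:",(lambda p:((p-C)@ex,(p-C)@ey))(onplane("top",*rt,78)[:2]))
for r in(50,52,54,56):
  for th in(1.44,1.6,1.71): print(r,th,round(-35-r*np.sin(th)+3.5*np.cos(th),1),round(84+r*np.cos(th)+3.5*np.sin(th),1))
E
```

```text
[391 219  12  15 131]
[382 307  20  17 195]
tip [397.17557252 225.64885496] [391.54358974 314.91794872] cab -0.6 -83.4 82.9 err 1.5
hook [334.         234.21698113] [338.08849558 278.31858407] cab -0.8 21.8 86.7 err 2.5
bar top view, z=76: (np.float64(0.014039669757358032), np.float64(27.652431941927357))
50 1.44 -84.1 94.0
50 1.6 -85.1 86.0
50 1.71 -85.0 80.5
52 1.44 -86.1 94.3
52 1.6 -87.1 86.0
52 1.71 -87.0 80.3
54 1.44 -88.1 94.5
54 1.6 -89.1 85.9
54 1.71 -89.0 80.0
56 1.44 -90.1 94.8
56 1.6 -91.1 85.9
56 1.71 -90.9 79.7
```

```bash
python3 -c "
from rig import ticket
print(ticket.finish_job())"
```

```text
the job is handed in; nothing more can be done
None
```

The latch is closed and handed in: the bar sits behind the hook and the lever measures flat, well past dead centre, though the final push peaked at about 95 N at the wrist (limit 120 N) before I backed off; the wagon looks unmoved and the arm is clear.

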